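# Turn the divider in the patient's record binder

## Task

The stiff grey divider in the open record binder has been left standing part-way up. Turn it over the rings with a fingertip and lay it down gently until it lies flat on the left-hand pages, then leave it. Only push it: do not pinch or lift anything, and leave the binder and the other things on the desk where they are.

Things in the scene. Friction and masses are not known exactly. Their poses are not given: they have to be found in the camera images.
- binder: A5 two-ring binder lying open, loose, 0.95 kg; black covers 232 mm along the spine, 384 across, 3 thick. Origin: underside of the spine, mid-length. x along the spine (away from the robot at yaw 0), y across to the left-hand page, z up. A sheet stack each side, 6 to 154 mm from mid-spine, 210 long, tops 19.3 mm above the desk. Two steel rings, 35 mm wide, at x = +-40 mm, up to 39 mm high
- ring_axis (a point): Mid-spine point on the divider's turning axis, which runs along the binder's x axis through the ring centres, 21 mm above the desk
- left_page (a point): Middle of the top sheet of the left-hand stack, on which the divider must finally lie; 85 mm to the left (binder +y) of the spine's middle, 19.3 mm above the desk
- divider (a joint): Divider's angle about the ring axis: 0 flat on the right-hand pages (binder -y), 1.57 upright, 3.14 flat on the left-hand pages (stops at both ends). Starts at 0.4 to 1.2, free edge in the air on the right. It is stiff on its rings (0.1 N m, some 0.7 N at the free edge) and stays at whatever angle it is left, so it must be pushed all the way down
- divider_edge (a point): Middle of the divider's free edge, 160 mm from the turning axis. Divider: rigid grey plastic board, 75 g, 3 mm thick, 214 mm along the spine, from 10 to 160 mm off the axis; a 45 mm long tab centred 72 mm towards binder +x stands 13 mm beyond the edge. Only the right-hand sheets lie under it. Axes turn with the board: x along the spine, -y from axis to free edge; the binder's own at angle 0
- sanitiser: White pump bottle with a blue label band, 66 mm wide, 163 mm tall, standing beyond the binder's far end (its +x end), towards its left corner. Origin: centre of its underside
- stamp: Self-inking stamp, black with a red top, 58 x 36 mm and 71 mm tall, standing beyond the middle of the binder's far end. Origin: centre of its underside
- pen_cup: White cup with three pens, 80 mm wide, 144 mm tall with the pens, standing beyond the binder's far end, towards its right corner. Origin: centre of its underside

How it is judged:
On the way:
1. the divider has been pushed up and past upright (value of joint divider above 1.75 rad), for 0.1 s.
At the end, for the whole second after the job is handed in: The divider lies flat on the left-hand pages (within 3 degrees), at rest; the binder lies flat on the desk within 15 mm of where it was, and the bottle, stamp and cup stand within 25 mm of where they were (value of joint divider above 3.09 rad and distance of binder from where it was at the start of the episode below 0.015 m and height (world z) of binder below 0.006 m and angle between binder's own z axis and vertical below 0.03 rad and linear speed of binder below 0.01 m/s and distance of each of sanitiser, stamp, pen_cup from where it was at the start of the episode below 0.025 m); the robot touches nothing.
It fails at once if the binder is lifted or tipped (more than 8 mm off the desk or 4 degrees), or shoved or twisted so that its spine or left page moves more than 15 mm (height (world z) of binder above 0.008 m or angle between binder's own z axis and vertical above 0.07 rad or distance of any of binder, left_page from where it was at the start of the episode above 0.015 m).
It fails at once if the divider or binder is pressed hard (over 80 N) (contact force between the fingers and binder above 80 N).
It fails at once if the divider is taken between the fingers (the grasp point lies inside the board) (z of the grasp point in the frame of divider_edge between -0.005 and 0.005 m and y of the grasp point in the frame of divider_edge between 0.002 and 0.148 m and x of the grasp point in the frame of divider_edge between -0.105 and 0.105 m).
It fails at once if the divider is flung or slapped over (faster than 4 rad/s) (velocity of joint divider above 4 rad/s).
It fails at once if a bystander is moved, lifted or knocked over (distance of any of sanitiser, stamp, pen_cup from where it was at the start of the episode above 0.025 m or angle between any of sanitiser, stamp, pen_cup's own z axis and vertical above 0.3 rad).
It also fails if it takes over 35 s, if anything falls off the work surface, if the arm or the gripper's body presses on something with over 40 N, if the wrist force passes 120 N, or if a joint passes its speed limit or range.

## Robot

A 7-joint arm with a two-finger parallel gripper is mounted at the origin on the work surface. World frame = base frame: x ahead of the robot, y to its left, z up, the work surface at z = 0. Lengths are in m, angles in rad, forces in N, time in s.
With the tool pointing down it reaches from about 0.425 to 0.95 m from the base axis. Payload 16.7 kg.
Tool frame: the origin (TCP) lies midway between the tips of the shut fingers; the grasp point (between the pads) lies 19 mm behind it; z points along the fingers, y is the line along which they close (so a half turn about z gives the same grasp; the last joint's range is limited). The gripper opens to 94 mm and grips with 3 to 60 N. Pads are 16 mm wide; open, the fingers measure 119 mm over their backs; the gripper's body (75 mm by 177 mm) begins 78 mm behind the grasp point.
Start: joints at [0.999, 0.426, 0.074, 1.606, -0.034, 1.111, -0.067], TCP at [0.277, -0.616, 0.205] pointing down, gripper open.
Joint ranges: [-2.85, 2.85], [-0.5, 2.14], [-1.23, 1.37], [0.21, 2.46], [-1.02, 4.16], [0.16, 2.05], [-2.73, 2.73]. Speed limits (rad/s): [1.89, 1.89, 2.39, 2.39, 3.01, 3.01, 3.01].

## Interface

Orientations are given as a rotation vector (axis times angle).
In Python, from bench import readout, cams, env gives the robot as it stands.
- The arm moves only by the tool send_rows, never from a script. Its argument "targets" is a list of rows, each a list of 3 entries, a list of its own where there are three numbers: the closure, from 0 (fully open) to 1 (shut), then the shift along the tool's x, y, z in units of 40 mm (1.0 is 40 mm), then the turn, a rotation vector about the tool's x, y, z in units of 6 degrees (1.0 is 6 degrees). In form: [[claw, [tx, ty, tz], [ax, ay, az]], ...]. A call has 1 to 8 rows; each row shifts and turns the commanded pose from where the row before left it, along the tool's axes as they then stand; what a row does not reach is not made up. A row lasts 1/12 s, in which the tool goes at most 41.7 mm and 7.16 degrees, less where a joint would pass 70% of its speed; a pose out of reach is approached as far as the arm can. A call is refused whole if a number of a shift passes 1 or a number of a turn 1, either way. A call with a gripper value outside its range is refused whole. The fingers move at their own pace and stop on an object; "newtons" is the grip in N (left out, the last holds). Time passes only in rows, so rows that do not move let the fingers close. It gives the time, the measured TCP pose, the force, the opening and the grip force at its end, in the units of the state.
- readout.read_state(): the state, without advancing time (a new reading comes with each control period).
- cams.read_camera(name): name is "side" or "top"; returns (picture, depth): 480x640x3 uint8, blue, green, red; 480x640 float32, m along the optical axis (not along the pixel's ray), 0 where there is no reading.
- cams.camera_params(name): a dict with "fov_y" (degrees; the focal length in pixels is half the picture's height over the tangent of half this angle, whatever the lens; pixels are square), "cx", "cy" (the principal point, pixels), "origin" and "rotation" of the camera in the world. Camera axes: x right, y up, looking along -z (the intrinsics and any distortion apply to the point x, -y, -z); pixel columns grow to the right and rows downward; lengths in m; the calibration is good to about 2 mm. A picture is of the moment at which its call begins. camera_params takes no time and is no camera call.
- env.close_job(): hands the job in; it is judged then, once.
The state is a dict: "time": time; "q": joint angles; "joint_velocities": joint speeds; "effort": joint torques, N m; "tool_pos": TCP position; "tcp_rot": TCP orientation; "contact_force": force on the tool from outside, world axes, zero at the start; "torque": the same for the moment, N m; "grip_width": finger opening in m; "gripper_force": force on a finger pad.
Only numpy, scipy, OpenCV 4.12 (cv2) and the standard library are available. Lean on these libraries where they do the work, as an engineer would, in place of code of your own. Each camera call takes 0.05 s, during which the arm holds its last target. There are 200 camera calls.

## Working session

There is one attempt and no reset: what is moved stays moved. The work goes in short steps, Python scripts to look and compute and a tool call to move; the robot and the scene stay as the last step left them, time stands still between calls to the robot, and variables do not carry over. Pictures are saved under pics/ and viewed, at most 10 in all, crops included, and the job is handed in when it is done.

Besides the shell and the picture viewer there is one more tool, called after "Emit:" as a command line: name --argument value ..., lists and objects as JSON in quotes. send_rows: Moves the arm, as the interface text tells. Its arguments: {"type":"object","properties":{"targets":{"type":"array","items":{"type":"array"}},"newtons":{"type":"number"}},"required":["targets"]}

```bash
mkdir -p pics; python3 - <<'E'
from bench import readout,cams
import cv2,numpy as np
for n in("side","top"):
    p,d=cams.read_camera(n);cv2.imwrite(f"pics/{n}0.png",p);np.save(f"pics/{n}0.npy",d);print(n,cams.camera_params(n))
print(readout.read_state())
E
```

```text
side {'fov_y': 53.644610474406, 'cx': 321.7024832588373, 'cy': 241.5737121883415, 'origin': array([0.524817  , 0.59763771, 0.76467933]), 'rotation': array([ 0.0709026 , -1.03268358, -2.86779081])}
top {'fov_y': 44.31208865451946, 'cx': 315.78236980981814, 'cy': 240.53675145979926, 'origin': array([0.51109951, 0.02836289, 1.00834796]), 'rotation': array([ 0.07429099, -0.07980727, -1.56030033])}
{'time': 0.1, 'q': array([ 0.9985281 ,  0.4266668 ,  0.07386596,  1.60654298, -0.03410114,
        1.11080275, -0.0671087 ]), 'joint_velocities': array([-0.00021805,  0.00097059,  0.00301119, -0.00263012, -0.00122528,
        0.00052788, -0.00029885]), 'effort': array([ 8.19326320e-03, -9.37467527e+01,  3.67734767e+00, -4.55039763e+01,
       -4.85317362e-02,  1.68995635e-02, -6.18354375e-05]), 'tool_pos': array([ 0.27674655, -0.61522147,  0.20484781]), 'tcp_rot': array([-3.07059408e+00, -6.58833842e-01,  5.12551053e-04]), 'contact_force': array([-0.50551329, -0.07869367, -0.73356072]), 'torque': array([-0.04153076, -0.00261852,  0.00302668]), 'gripper_force': 0.0, 'grip_width': 0.09401809691136556}
```

View pics/top0.png

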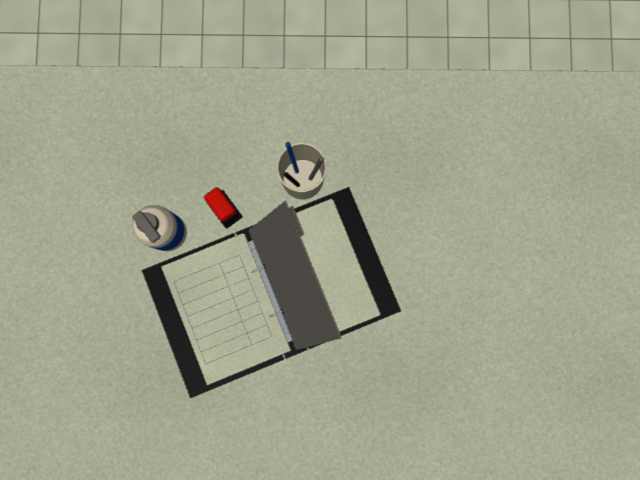

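View pics/side0.png

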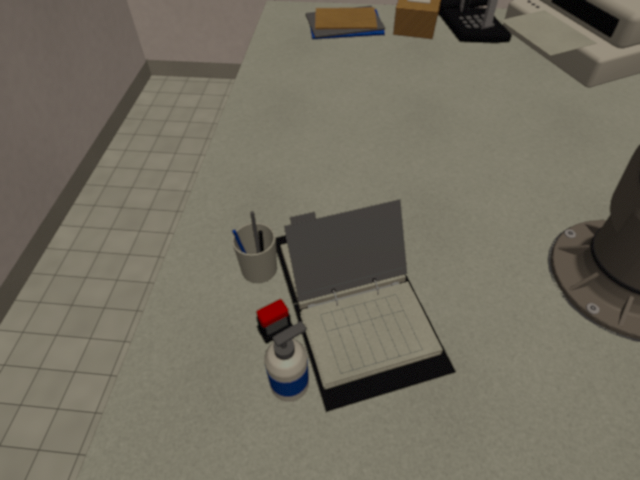

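The top view shows the binder's cover corners at (142,270), (350,188), (400,312) and (191,397). The divider is raised on the right, with its free edge running from about (290,215) to (340,338). The pen cup (302,172), stamp (222,207) and bottle (158,228) stand at the far end.

```bash
cat > h.py <<'E'
import numpy as np
from scipy.spatial.transform import Rotation as R
from bench import cams
def pix(n,u,v,z=None,d=None):
    c=cams.camera_params(n);f=240/np.tan(np.radians(c['fov_y']/2))
    r=R.from_rotvec(c['rotation']).apply([(u-c['cx'])/f,-(v-c['cy'])/f,-1.])
    t=d if d is not None else (z-c['origin'][2])/r[2]
    return c['origin']+t*r
E
python3 - <<'E'
from h import *
np.set_printoptions(precision=4,suppress=True)
C=np.array([pix("top",u,v,z=.003) for u,v in [(142,270),(350,188),(400,312),(191,397)]])
print(C,[np.linalg.norm(C[i]-C[i-1]) for i in range(4)])
ex=(C[0]+C[1]-C[2]-C[3]);yaw=np.arctan2(ex[1],ex[0])
ey=(C[0]+C[3]-C[1]-C[2]);print(C.mean(0),yaw,np.arctan2(-ey[0],ey[1]))
o=C.mean(0);o[2]=0
D=np.load("pics/top0.npy");Rz=R.from_euler('z',yaw)
for u,v in [(250,300),(230,290),(275,245),(285,240),(280,270),(295,265),(305,290),(315,310),(325,330),(330,333)]:
    p=Rz.inv().apply(pix("top",u,v,d=D[v,u])-o);print(u,v,p,np.arctan2(p[2]-.021,-p[1]))
for n,u,v,z in [("top",158,228,.15),("top",222,207,.071),("top",302,172,.1)]:
    p=pix(n,u,v,z=z);print(p,Rz.inv().apply(p-o))
E
```

```text
[[ 0.557   0.3209  0.003 ]
 [ 0.702  -0.0331  0.003 ]
 [ 0.4898 -0.1185  0.003 ]
 [ 0.3459  0.2312  0.003 ]] [np.float64(0.2293913353005563), np.float64(0.38252960149917525), np.float64(0.2287714061525547), np.float64(0.3781839856504859)]
[0.5237 0.1001 0.003 ] 0.39225587305440174 0.38971361081639594
250 300 [-0.0016  0.0377  0.0181] -3.0659466808124862
230 290 [0.0266 0.0629 0.0162] -3.0652228602526366
275 245 [ 0.0609 -0.0369  0.0894] 1.0763036105533492
285 240 [ 0.0584 -0.0546  0.1251] 1.087925392529992
280 270 [ 0.0223 -0.0293  0.0782] 1.0967934912849435
295 265 [ 0.018  -0.0546  0.1225] 1.077645399081803
305 290 [-0.0224 -0.0546  0.1223] 1.0769533057253964
315 310 [-0.0555 -0.0573  0.1279] 1.0786099083802778
325 330 [-0.0881 -0.0601  0.1309] 1.0705923785213936
330 333 [-0.0942 -0.0652  0.1421] 1.0767430669283675
[0.612 0.257 0.15 ] [0.1416 0.1112 0.15  ]
[0.6562 0.1766 0.071 ] [0.1517 0.02   0.071 ]
[0.7083 0.0481 0.1   ] [ 0.1507 -0.1186  0.1   ]
```

Emit:
send_rows --targets '[[1,[0,0,0],[0,0,0.3]],[1,[0.5,-0.45,0],[0,0,0]],[1,[0.7,-0.64,0],[0,0,0]],[1,[0.7,-0.64,0],[0,0,0]],[1,[0.7,-0.64,0],[0,0,0]],[1,[0.7,-0.64,0],[0,0,0]],[1,[0.7,-0.64,0],[0,0,0]],[1,[0.7,-0.64,0],[0,0,0]]]' --newtons 10

```text
time: 0.77
tool_pos: [0.3855, -0.3833, 0.2053]
tcp_rot: [-3.081, -0.611, 0.0]
contact_force: [0.4, -0.1, 0.3]
grip_width: 0.0441
gripper_force: 0.0
```

```bash
cat > st.py <<'E'
from h import *
from bench import readout
np.set_printoptions(precision=4,suppress=True)
s=readout.read_state();o=[.5237,.1001,0];Rz=R.from_euler('z',.391)
print("t",s['time'],"binder",Rz.inv().apply(s['tool_pos']-np.array(o)),"rot",(Rz.inv()*R.from_rotvec(s['tcp_rot'])).as_rotvec(),"F",Rz.inv().apply(s['contact_force']),s['grip_width'])
E
python3 st.py
```

```text
t 0.7667 binder [-0.312  -0.3943  0.2053] rot [-3.1413 -0.0004  0.0003] F [ 0.3177 -0.224   0.2576] 0.044075090537966016
```

Emit:
send_rows --targets '[[1,[0.7,-0.64,0],[0,0,0]],[1,[0.7,-0.64,0],[0,0,0]],[1,[0.7,-0.64,0],[0,0,0]],[1,[0.7,-0.64,0],[0,0,0]],[1,[0.7,-0.64,0],[0,0,0]],[1,[0.7,-0.64,0],[0,0,0]],[1,[0.7,-0.64,0],[0,0,0]],[1,[0.7,-0.64,0],[0,0,0]]]'

```text
time: 1.43
tool_pos: [0.5145, -0.1087, 0.2055]
tcp_rot: [-3.082, -0.611, 0.0]
contact_force: [0.5, -0.8, 1.2]
grip_width: 0.0004
gripper_force: 0.0
```

Emit:
send_rows --targets '[[1,[0.7,-0.6,0],[0,0,0]],[1,[0.7,-0.5,0],[0,0,0]],[1,[0.3,-0.4,0],[0,0,0]],[1,[0,0,0],[0,0,0]]]'

```text
time: 1.77
tool_pos: [0.5551, -0.024, 0.2051]
tcp_rot: [-3.078, -0.619, -0.0]
contact_force: [-1.4, 0.5, -0.7]
grip_width: 0.0003
gripper_force: 0.0
```

```bash
python3 st.py; python3 - <<'E'
from bench import cams
import cv2
p,d=cams.read_camera("top");q,d=cams.read_camera("side")
cv2.imwrite("pics/a.png",cv2.hconcat([cv2.resize(p[130:430,100:450],None,fx=1.1,fy=1.1),cv2.resize(q[130:430,200:550],None,fx=1.1,fy=1.1)]))
E
```

```text
t 1.7667 binder [-0.0183 -0.1267  0.2051] rot [-3.1399 -0.0096 -0.0008] F [-1.11    1.0379 -0.7339] 0.0002652093388692431
```

View pics/a.png

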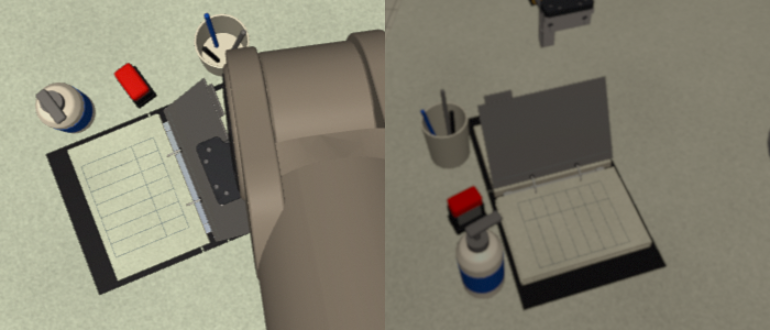

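Emit:
send_rows --targets '[[1,[0,0,0.6],[0,0,0]],[1,[0,0,0.6],[0,0,0]],[1,[0,0,0.5],[0,0,0]],[1,[0,-0.4,0.05],[0,0,0]],[1,[0,-0.4,0],[0,0,0]],[1,[0,-0.3,0],[0,0,0]],[1,[0,-0.3,0],[0,0,0]],[1,[0,0,0],[0,0,0]]]'

```text
time: 2.53
tool_pos: [0.5322, 0.0241, 0.1359]
tcp_rot: [-3.081, -0.613, -0.001]
contact_force: [0.4, 0.7, -0.5]
grip_width: 0.0006
gripper_force: 0.0
```

```bash
python3 st.py; python3 - <<'E'
import numpy as np
ay=.0;h=.0125
for t in np.arange(1.57,3.2,.1):
    r=.115
    y=-r*np.cos(t)-.0015*np.sin(t)-h; z=.021+r*np.sin(t)-.0015*np.cos(t)
    print(round(t,2),round(y,4),round(z,4))
E
```

```text
t 2.5333 binder [-0.0211 -0.0735  0.1359] rot [-3.1415 -0.0028 -0.0008] F [ 0.6108  0.4847 -0.5366] 0.0006130253929676496
1.57 -0.0141 0.136
1.67 -0.0026 0.1356
1.77 0.0088 0.134
1.87 0.02 0.1313
1.97 0.0308 0.1275
2.07 0.0412 0.1227
2.17 0.0511 0.1168
2.27 0.0604 0.11
2.37 0.0689 0.1023
2.47 0.0766 0.0937
2.57 0.0834 0.0845
2.67 0.0893 0.0746
2.77 0.0941 0.0642
2.87 0.0979 0.0533
2.97 0.1006 0.0421
3.07 0.1021 0.0307
3.17 0.1025 0.0192
```

Emit:
send_rows --targets '[[1,[0,-0.3,0],[0,0,0]],[1,[0,-0.3,0],[0,0,0]],[1,[0,-0.3,0],[0,0,0]],[1,[0,-0.3,0],[0,0,0]],[1,[0,-0.3,0],[0,0,0]],[1,[0,-0.3,0],[0,0,0]],[1,[0,-0.3,0.05],[0,0,0]],[1,[0,0,0],[0,0,0]]]'

```text
time: 3.2
tool_pos: [0.4997, 0.1031, 0.1334]
tcp_rot: [-3.08, -0.615, 0.0]
contact_force: [1.1, 0.5, -0.1]
grip_width: 0.0007
gripper_force: 0.0
```

```bash
python3 st.py; python3 - <<'E'
from bench import cams
import cv2
p,d=cams.read_camera("top");q,d=cams.read_camera("side")
cv2.imwrite("pics/b.png",cv2.hconcat([cv2.resize(p[130:430,100:450],None,fx=1.1,fy=1.1),cv2.resize(q[130:430,200:550],None,fx=1.1,fy=1.1)]))
E
```

```text
t 3.2 binder [-0.0211  0.0119  0.1334] rot [-3.1408 -0.0051  0.0002] F [ 1.2312  0.0091 -0.1383] 0.0006665922925899785
```

View pics/b.png

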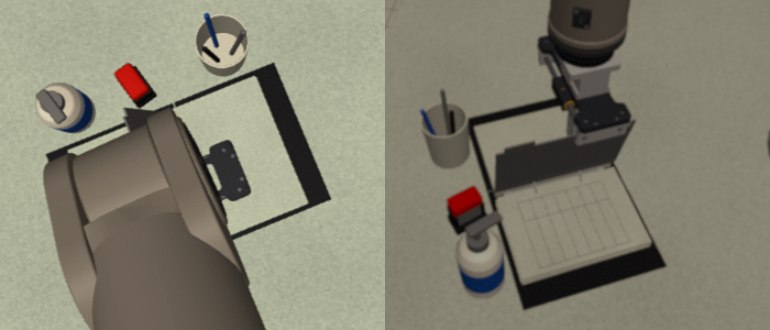

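Emit:
send_rows --targets '[[1,[0,-0.2,0.05],[0,0,0]],[1,[0,-0.27,0.1],[0,0,0]],[1,[0,-0.26,0.12],[0,0,0]],[1,[0,-0.25,0.15],[0,0,0]],[1,[0,-0.23,0.17],[0,0,0]],[1,[0,-0.21,0.19],[0,0,0]],[1,[0,-0.19,0.21],[0,0,0]],[1,[0,-0.17,0.23],[0,0,0]]]'

```text
time: 3.97
tool_pos: [0.4734, 0.1668, 0.084]
tcp_rot: [-3.082, -0.611, -0.0]
contact_force: [0.0, -0.1, 0.6]
grip_width: 0.0002
gripper_force: 0.3
```

```bash
python3 st.py
```

```text
t 3.9667 binder [-0.0211  0.0808  0.084 ] rot [-3.1415 -0.0004 -0.0002] F [-0.0407 -0.1372  0.6482] 0.00017886209609030564
```

Emit:
send_rows --targets '[[1,[0,-0.2,0.23],[0,0,0]],[1,[0,-0.12,0.26],[0,0,0]],[1,[0,-0.1,0.27],[0,0,0]],[1,[0,-0.07,0.28],[0,0,0]],[1,[0,-0.04,0.28],[0,0,0]],[1,[0,0,0.14],[0,0,0]],[1,[0,0,0.05],[0,0,0]],[1,[0,0,0.04],[0,0,0]]]'

```text
time: 4.63
tool_pos: [0.4652, 0.1855, 0.0224]
tcp_rot: [3.081, 0.61, -0.002]
contact_force: [-8.0, -2.6, 22.6]
grip_width: 0.0004
gripper_force: 11.4
```

```bash
python3 st.py
```

```text
t 4.6333 binder [-0.0215  0.1012  0.0224] rot [ 3.1415  0.0002 -0.0019] F [-8.4262  0.6683 22.6154] 0.00037044330079387237
```

Emit:
send_rows --targets '[[1,[0,0,0],[0,0,0]],[1,[0,0,-0.2],[0,0,0]],[1,[0,0,-0.5],[0,0,0]],[1,[0,0,-0.8],[0,0,0]],[1,[0,0,-0.8],[0,0,0]],[1,[0,0,-0.8],[0,0,0]],[1,[0,0,-0.8],[0,0,0]],[1,[0,0,-0.8],[0,0,0]]]'

```text
time: 5.3
tool_pos: [0.4655, 0.1855, 0.2134]
tcp_rot: [-3.081, -0.61, -0.002]
contact_force: [0.8, -0.1, 0.3]
grip_width: 0.0004
gripper_force: 0.0
```

Emit:
send_rows --targets '[[1,[0,0.9,0],[0,0,0]],[1,[0,0.9,0],[0,0,0]],[1,[0,0.9,0],[0,0,0]],[1,[0,0.9,0],[0,0,0]],[1,[0,0.9,0],[0,0,0]],[1,[0,0.9,0],[0,0,0]],[1,[0,0.5,0],[0,0,0]],[1,[0,0,0],[0,0,0]]]'

```text
time: 5.97
tool_pos: [0.5566, -0.0375, 0.2114]
tcp_rot: [3.082, 0.601, 0.001]
contact_force: [-0.1, 0.4, -0.5]
grip_width: 0.0005
gripper_force: 0.0
```

```bash
python3 st.py; python3 - <<'E'
from bench import cams
from h import *
import cv2
p,D=cams.read_camera("top");q,d=cams.read_camera("side")
cv2.imwrite("pics/c.png",cv2.hconcat([cv2.resize(p[130:430,100:450],None,fx=1.1,fy=1.1),cv2.resize(q[130:430,200:550],None,fx=1.1,fy=1.1)]))
Rz=R.from_euler('z',.391)
for a in(-.08,0,.05):
  for y in(.03,.06,.09,.12,.145):
    c=cams.camera_params("top");f=240/np.tan(np.radians(c['fov_y']/2))
    w=R.from_rotvec(c['rotation']).inv().apply(Rz.apply([a,y,.02])+[.5237,.1001,0]-c['origin'])
    u,v=int(c['cx']+f*w[0]/-w[2]),int(c['cy']-f*w[1]/-w[2])
    D_=np.median(D[v-2:v+3,u-2:u+3]);print(a,y,p[v,u],round(pix("top",u,v,d=D_)[2],4))
E
```

```text
t 5.9667 binder [-0.022  -0.1398  0.2114] rot [ 3.1402 -0.009   0.0009] F [ 0.115   0.4275 -0.4933] 0.0005123731631041617
-0.08 0.03 [117 123 130] 0.0222
-0.08 0.06 [118 125 131] 0.0206
-0.08 0.09 [117 124 130] 0.0219
-0.08 0.12 [117 124 130] 0.0215
-0.08 0.145 [116 123 129] 0.0209
0 0.03 [115 122 127] 0.0212
0 0.06 [115 122 127] 0.0212
0 0.09 [115 122 127] 0.0217
0 0.12 [116 123 127] 0.0212
0 0.145 [115 123 129] 0.0212
0.05 0.03 [112 119 123] 0.0216
0.05 0.06 [115 121 125] 0.0212
0.05 0.09 [113 119 126] 0.0206
0.05 0.12 [114 122 128] 0.0211
0.05 0.145 [113 120 125] 0.0209
```

View pics/c.png

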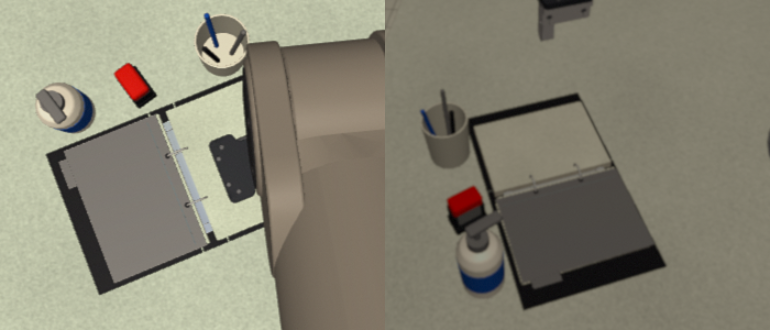

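The divider lies flat on the left-hand pages: heights measured across it are all about 21–22 mm. The binder's corners (crop 48,155 and 100,292) and the bystanders have not moved, and the arm is clear.

```bash
python3 -c "
from bench import env
print(env.close_job())"
```

```text
the job is handed in; nothing more can be done
None
```

The divider was pushed over the rings and lies flat on the left-hand pages, with no visible movement of the binder, bottle, stamp or cup; the job is handed in, and no verdict was returned.

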